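Zero the balance with the empty culture jar on it

ROBOT

A 6-joint arm with a two-finger parallel gripper is mounted at the origin on the work surface. World frame = base frame: x ahead of the robot, y to its left, z up, the work surface at z = 0. Lengths are in m, angles in degrees, forces in N, time in s.
With the tool pointing down it reaches from about 0.35 to 0.875 m from the base axis. Payload 4.2 kg.
Tool frame: the origin (TCP) lies on the centre line of the jaws, within the pads' length; the fingertips stand 19 mm ahead of it and the grasp point (between the pads) is the TCP; x points along the fingers, y is the direction in which the jaws open and shut, and the axes are right-handed (so a half turn about x gives the same grasp; the last joint's range is limited). The gripper opens to 87 mm and grips with 3 to 60 N. Pads are 19 mm wide; open, the fingers measure 117 mm over their backs; the gripper's body (75 mm by 190 mm) begins 51 mm behind the grasp point.
Start: joints at [90.562, 22.042, 0.453, 0, -68.411, -14.817], TCP at [0.154, 0.606, 0.242] pointing down, gripper open.
Joint ranges: [-179.83, 179.83], [-69.29, 118.12], [-61.27, 80.66], [-181.25, 117.63], [-171.15, -9.14], [-177.46, 177.46]. Speed limits (degrees/s): [159.86, 159.86, 180, 180, 180, 180].

INTERFACE

Orientations are given as a 3x3 rotation matrix whose columns are the frame's x, y, z axes.
In Python, from station import r, viewer, job, spotter gives the robot as it stands.
- The arm moves only by the tool play_rows, never from a script. Its argument "commands" is a list of rows, each an object of numbers: "fingers": the gripper command: -1 is fully open, 1 is shut, values between are in proportion; "tx", "ty", "tz": the shift along the tool's x, y, z normalised to -1 to 1, where 1 is 750 mm; "ax", "ay", "az": the turn, a rotation vector about the tool's x, y, z normalised to -1 to 1, where 1 is pi rad. In form: [{"fingers": .., "tx": .., "ty": .., "tz": .., "ax": .., "ay": .., "az": ..}, ...]. A call has 1 to 5 rows; each row is the pose to reach, as a shift and turn from the pose commanded when the call began, along the tool's axes at that moment, turning the shorter way round; what a row does not reach only later rows make up. A row lasts 1/12 s, in which the tool goes at most 41.7 mm and 7.16 degrees, less where a joint would pass 70% of its speed; a pose out of reach is approached as far as the arm can. A call with a number of a shift or a turn outside -1 to 1 is refused whole. A call with a gripper value outside its range is refused whole. The fingers move at their own pace and stop on an object; the grip force is fixed at half the most. Time passes only in rows, so rows that repeat a pose let the fingers close. It gives the time, the measured TCP pose, the force and the opening at its end, in the units of the state.
- r.sense(): the state, without advancing time (a new reading comes with each control period).
- viewer.capture(name): name is "side" or "top" or "wrist"; returns a dict with "image" (400x640x3 uint8, red, green, blue), "fx", "fy", "cx", "cy" (pixels), "dist" ([k1, k2, p1, p2, k3] as OpenCV has them; the pictures are not rectified), "R" (3x3) and "t" (3): a world point X has camera coordinates R X + t; the wrist camera has in their place "mount" (4x4, takes a point from camera to tool coordinates, whose origin is the TCP and whose axes are the tool frame's). Camera axes: x right, y down, z forward; pixel columns grow to the right and rows downward; lengths in m; the calibration is good to about 2 mm. A picture is of the moment at which its call begins: read the wrist's pose just before it. There is no depth.
- job.finish_job(): hands the job in, once; it reports no verdict.
Trained networks look in a picture, given as the dict that the camera call returned (one of the last four; its "shot" number tells which), for a name from the list of things; names that differ only in an ending like _2 or _b are one class to them, and where a whole thing is asked for, a point or a joint stands for the part that bears it (a point fixed in the world has none). Each returns a list of dicts, best first, with "score" (0 to 1); they miss things now and then, are a little off and sometimes report something else, mostly with a low value. They report only what shows in the picture. A call takes as long as a camera call.
- spotter.find_in(name, picture): "uv" ([column, row] in pixels, amid what is visible of it).
- spotter.silhouettes(name, picture): "region" (400x640 bool, what is visible of it) and "uv" ([column, row] in pixels, amid what is visible of it).
The state is a dict: "time_s": time; "joints": joint angles; "joint_velocities": joint speeds; "effort": joint torques, N m; "tcp_pos": TCP position; "ee_rot": TCP orientation; "wrist_force": force on the tool from outside, world axes, zero at the start; "moment": the same for the moment, N m; "gripper_width": opening from 0.0 (shut) to 1.0 (fully open).
Only numpy, scipy, OpenCV 4.12 (cv2) and the standard library are available. Lean on these libraries where they do the work, as an engineer would, in place of code of your own. Each camera call takes 0.05 s, during which the arm holds its last target. There are 200 camera calls.

TASK

Zero the laboratory balance with the empty glass jar standing on its pan: with the fingertips gently push the orange bar of the draft shield's clear top door towards the keys until the door is fully shut, and only then press the blue tare key gently all the way down, let it come up again and withdraw. This is all touching and pushing: do not squeeze the bar, press no other key, and do not shift or lift the jar on the pan or the glassware, spray bottle and forceps standing around.

Things in the scene. Friction and masses are not known exactly. Their poses are not given: they have to be found in the camera images.
- balance: Light grey laboratory balance, fixed, 310 mm deep (x), 210 mm wide (y). Origin: centre of its underside on the bench; x points from the front (keys) to the back, z up. Front deck 56 mm high with four keys in a row at x = -0.118. Sloping display, 77 mm high, from x = -0.083 to -0.045. Glass draft shield x = -0.035 to 0.155, 180 mm wide, 200 mm high; door rails at y = -0.09 and 0.09 reach 210 mm.
- shield_door (a joint): Clear sliding top door of the draft shield, 170 x 170 mm, grey frame; m, 0 = fully shut, 0.085 = fully back; starts 0.04 to 0.075. Slides level along the balance's x; opens to the back (+x). About 2 N moves it slowly; it stays where left and meets a firm stop at 0 (finish slowly). Its top face is 206 mm above the bench.
- door_grip (a point): Centre of the top face of the orange bar on the door's front edge, 227 mm above the bench; moves with the door; axes as the balance. Bar 12 mm thick (x), 100 mm wide (y), 22 mm tall above the door. Shut, this point is at balance x = -0.026, y = 0. The door lies clear and flat for 150 mm behind the bar, so fingertips set down just behind it can push it forward.
- tare_key (a joint): Travel of the blue tare key, m: 0 = up, 0.004 = fully down. Spring key, moves straight down: 1.5 N starts it, about 4 N holds it fully down, then it meets a hard stop. It springs up when let go.
- tare_key_top (a point): Centre of the top face of the blue tare key (the widest key, 22 mm in balance x by 34 mm in balance y), 62 mm above the bench when up, 6 mm proud of the deck; 118 mm in front of the balance's origin and at balance y = -0.020.
- power_key (a joint): Travel of the red power key, 22 x 18 mm, leftmost seen from the robot, at balance x = -0.118, y = +0.080, top 62 mm above the bench; m, 0 = up, 0.004 = down; same spring. Not to be pressed.
- unit_key (a joint): Travel of the grey unit key, 22 x 18 mm, at balance x = -0.118, y = +0.036, same height and spring. Not to be pressed.
- print_key (a joint): Travel of the white print key, 22 x 18 mm, rightmost, at balance x = -0.118, y = -0.078, same height and spring. Not to be pressed.
- weigh_jar: Empty open glass jar, 60 mm diameter, 85 mm high, about 0.14 kg, standing loose on the pan inside the draft shield; the 90 mm round pan is at balance x = 0.050, y = 0, its top 72 mm above the bench. Origin at the centre of the jar's underside, z up. Not to be touched.
- culture_jar_a: Glass culture jar with green plantlets and a white cap, 68 mm diameter, 96 mm high, loose, beside the balance. Origin at the centre of the underside.
- culture_jar_b: A second culture jar, same as culture_jar_a, loose, beside the balance.
- flask: Conical glass flask, 74 mm diameter at the foot, 112 mm high, loose, beside the balance. Origin at the centre of the underside.
- dish_stack: Stack of three clear culture dishes, handled as one, 90 mm diameter, 45 mm high, loose, beside the balance. Origin at the centre of the underside.
- spray_bottle: Blue-green spray bottle with a white spray head, 72 mm diameter, 225 mm high, loose, to the robot's right. Origin at the centre of the underside.
- forceps: Steel forceps, 175 mm long, 5 mm thick, lying loose on a white ceramic tile (210 x 90 x 6 mm) to the robot's left. Origin at the middle of their underside, x along them.

How it is judged (in metres and radians):
On the way, in this order (a step that is already met when the one before it is completed fails the run):
1. the draft shield's top door is fully shut (value of joint shield_door below 0.003 m), for 0.2 s.
2. the tare key is pressed down by the fingers (value of joint tare_key above 0.003 m and contact force between balance and the fingers above 0.5 N), for 0.05 s.
3. the tare key is let up again (value of joint tare_key below 0.001 m), for 0.1 s.
At the end, for the whole second after the job is handed in: The door is shut to within 3 mm, the tare key has been pressed (at least 3 mm of its 4 mm) after the door was shut and is up again (within 1 mm), and the empty jar stands at rest and upright on the pan where it was (value of joint shield_door below 0.003 m and value of joint tare_key below 0.001 m and z of weigh_jar in the frame of balance between 0.069 and 0.075 m and angle between weigh_jar's own z axis and vertical below 0.05 rad and linear speed of weigh_jar below 0.01 m/s); the robot touches nothing.
It fails at once if the tare key is pressed (over 2 mm) while the draft shield is open (over 5 mm) (value of joint tare_key above 0.002 m and value of joint shield_door above 0.005 m).
It fails at once if another key is pressed (over 1.5 mm) (value of joint any of power_key, unit_key, print_key above 0.0015 m).
It fails at once if the door or the balance is pushed hard, or the bar squeezed (fingers press on the balance with over 30 N) (contact force between balance and the fingers above 30 N).
It fails at once if the jar on the pan is shifted by over 8 mm or lifted (distance of weigh_jar from where it was at the start of the episode above 0.008 m or z of weigh_jar in the frame of balance above 0.078 m).
It fails at once if glassware, spray bottle or forceps around are shifted by over 15 mm, tipped or lifted (distance of any of culture_jar_a, culture_jar_b, flask, dish_stack, spray_bottle, forceps from where it was at the start of the episode above 0.015 m or angle between any of culture_jar_a, culture_jar_b, flask, dish_stack, spray_bottle's own z axis and vertical above 0.3 rad).
It also fails if it takes over 42 s, if anything falls off the work surface, if the arm or the gripper's body presses on something with over 40 N, if the wrist force passes 120 N, or if a joint passes its speed limit or range.

## Working session

There is one attempt and no reset: what is moved stays moved. The work goes in short steps, Python scripts to look and compute and a tool call to move; the robot and the scene stay as the last step left them, time stands still between calls to the robot, and variables do not carry over. Pictures are saved under pics/ and viewed, about 8 in all and at most 12, crops included, and the job is handed in when it is done.

Besides the shell and the picture viewer there is one more tool, called after ">>>" as a command line: name --argument value ..., lists and objects as JSON in quotes. play_rows: Moves the arm, as the interface text tells. Its arguments: {"type":"object","properties":{"commands":{"type":"array"}},"required":["commands"]}

```bash
mkdir -p pics; ls
cat > h.py <<'E'
import numpy as np, cv2
from station import r, viewer, job, spotter
def K(p): return np.array([[p['fx'],0,p['cx']],[0,p['fy'],p['cy']],[0,0,1.]])
def pose(p,s=None):
    if 'R' in p: return np.array(p['R']),np.array(p['t'])
    M=np.eye(4); M[:3,:3]=s['ee_rot']; M[:3,3]=s['tcp_pos']
    W=np.linalg.inv(M@np.array(p['mount'])); return W[:3,:3],W[:3,3]
def at_z(p,uv,z,s=None):
    R,t=pose(p,s); d=np.array(p['dist'],float)
    n=cv2.undistortPoints(np.array([[uv]],float),K(p),d)[0,0]
    o=-R.T@t; v=R.T@np.array([n[0],n[1],1]); return o+v*(z-o[2])/v[2]
def proj(p,X,s=None):
    R,t=pose(p,s); return cv2.projectPoints(np.array(X,float).reshape(-1,3),cv2.Rodrigues(R)[0],t,K(p),np.array(p['dist'],float))[0][:,0]
def save(p,n,img=None): cv2.imwrite('pics/'+n,cv2.cvtColor(p['image'] if img is None else img,cv2.COLOR_RGB2BGR))
E
python3 - <<'E'
from h import *
s=r.sense(); print(s['time_s'],s['tcp_pos'],s['ee_rot'],s['wrist_force'])
H=dict(door_grip=.227,tare_key_top=.062,power_key=.062,unit_key=.062,print_key=.062,spray_bottle=.1,flask=.05,culture_jar_a=.05,dish_stack=.03,weigh_jar=.1)
P={n:viewer.capture(n) for n in('side','top')}
for n,p in P.items():
    save(p,n+'0.png'); print(n,-p['R'].T@p['t'] if hasattr(p['R'],'T') else p['R'])
    for k,z in H.items():
        for d in spotter.find_in(k,p)[:3]: print(k,round(d['score'],2),np.round(d['uv']),np.round(at_z(p,d['uv'],z),3))
E
```

```text
pics
0.0 [0.15372968 0.60523117 0.24043686] [[-4.77006771e-04 -2.46439534e-01 -9.69158051e-01]
 [-2.12689930e-03 -9.69155720e-01  2.46439988e-01]
 [-9.99997624e-01  2.17885513e-03 -6.18582325e-05]] [ 0.28718949 -0.00996936 -0.53139254]
side [0.14701611 0.51263817 0.9203997 ]
door_grip 0.79 [295. 168.] [0.648 0.012 0.227]
tare_key_top 0.44 [361. 239.] [ 0.456 -0.016  0.062]
power_key 0.62 [376. 227.] [ 0.448 -0.074  0.062]
unit_key 0.5 [345. 254.] [0.46  0.045 0.062]
spray_bottle 0.89 [427. 152.] [ 0.472 -0.382  0.1  ]
flask 0.77 [284. 271.] [0.551 0.176 0.05 ]
culture_jar_a 0.88 [247. 235.] [0.705 0.158 0.05 ]
culture_jar_a 0.85 [372. 192.] [ 0.533 -0.181  0.05 ]
dish_stack 0.17 [424. 151.] [ 0.508 -0.459  0.03 ]
weigh_jar 0.57 [313. 195.] [ 0.632 -0.032  0.1  ]
top [3.25802555e-01 5.38078529e-05 1.38577511e+00]
door_grip 0.95 [328. 171.] [ 0.666 -0.017  0.227]
power_key 0.4 [283. 257.] [0.466 0.089 0.062]
spray_bottle 0.83 [460. 264.] [ 0.47  -0.383  0.1  ]
flask 0.81 [261. 224.] [0.554 0.157 0.05 ]
flask 0.44 [462. 263.] [ 0.48  -0.406  0.05 ]
culture_jar_a 0.7 [382. 240.] [ 0.529 -0.18   0.05 ]
culture_jar_a 0.68 [262. 173.] [0.702 0.168 0.05 ]
dish_stack 0.68 [387. 200.] [ 0.651 -0.195  0.03 ]
weigh_jar 0.45 [177. 250.] [0.463 0.37  0.1  ]
```

Run:
```python
from h import *
a=cv2.imread('pics/top0.png')[110:310,200:480]; b=cv2.imread('pics/side0.png')[110:310,200:480]
cv2.imwrite('pics/both0.png',np.vstack([cv2.resize(x,None,fx=2.1,fy=1.48) if 0 else cv2.resize(x,(420*1,300)) for x in(a,b)]))
cv2.imwrite('pics/topc.png',cv2.resize(a,(784,560),interpolation=cv2.INTER_CUBIC))
```

```text
(no output)
```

View pics/topc.png

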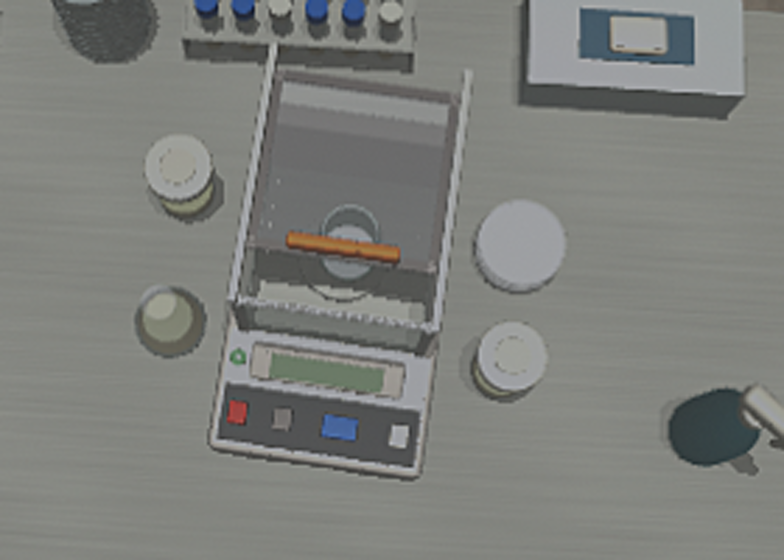

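View pics/side0.png

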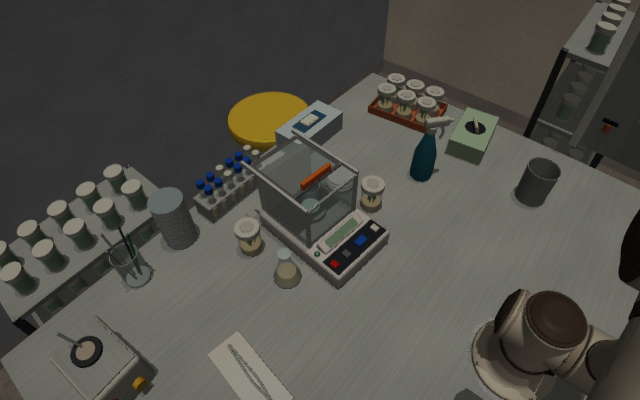

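The top crop (2.8x, offset 200,110) shows the orange bar near (343,247), which is (322,198) in the picture. The blue key is near (321,263), red (285,257) and white (342,265). I'll fit the balance pose from colour blobs in both views.

```bash
cat > fit.py <<'E'
from h import *
from scipy.optimize import least_squares
def blobs(p,roi):
    h=cv2.cvtColor(p['image'],cv2.COLOR_RGB2HSV).astype(int); H,S,V=h[...,0],h[...,1],h[...,2]
    m={'blue':(abs(H-110)<12)&(S>120)&(V>90),'red':((H<4)|(H>174))&(S>150)&(V>80),'orange':(abs(H-11)<7)&(S>150)&(V>80)}
    out={}
    for k,x in m.items():
        z=np.zeros_like(x); a,b,c,d=roi; z[c:d,a:b]=x[c:d,a:b]
        n,l,st,ce=cv2.connectedComponentsWithStats(z.astype(np.uint8))
        if n>1:
            i=1+np.argmax(st[1:,4]); out[k]=(ce[i],st[i])
    return out
def model(q):
    x,y,th,d=q; c,s=np.cos(th),np.sin(th)
    f=lambda a,b,z:[x+c*a-s*b,y+s*a+c*b,z]
    return {'blue':f(-.118,-.02,.061),'red':f(-.118,.08,.061),'orange':f(-.026+d,0,.220)}
E
python3 - <<'E'
from fit import *
P={n:viewer.capture(n) for n in('side','top')}
B={'top':blobs(P['top'],(260,360,190,285)),'side':blobs(P['side'],(290,400,150,290))}
for n in B:
    for k,v in B[n].items(): print(n,k,v[0].round(1),v[1])
def run(ns):
    res=lambda q:np.concatenate([(proj(P[n],model(q)[k])[0]-v[0]) for n in ns for k,v in B[n].items()])
    o=least_squares(res,[.58,0,-.17,.05]); print(ns,o.x.round(4),np.rad2deg(o.x[2]).round(2),res(o.x).round(1)); return o.x
run(['top']);run(['side']);q=run(['top','side'])
print({k:np.round(v,4) for k,v in model(q).items()})
E
```

```text
top blue [320.7 262.3] [315 258  13   9  91]
top red [283.6 256.3] [281 253   7   8  24]
top orange [322.1 196.7] [302 193  41   9  68]
side blue [360.3 239.7] [355 235  12  11  66]
side red [334.1 263.2] [330 260  10   8  50]
side orange [314.9 173.7] [300 163  31  23 147]
['top'] [ 0.578  -0.0046 -0.0946  0.051 ] -5.42 [-0.4 -0.1  0.3  0.1  0.1  0. ]
['side'] [ 0.5749 -0.0056 -0.0951  0.052 ] -5.45 [ 0.  0. -0. -0. -0.  0.]
['top', 'side'] [ 0.5764 -0.0052 -0.0945  0.0515] -5.41 [-0.2  0.5  0.5  0.7  0.3  0.4 -0.5 -0.2 -0.6 -0.2 -0.5 -0.1]
{'blue': array([ 0.457, -0.014,  0.061]), 'red': array([0.4665, 0.0856, 0.061 ]), 'orange': array([ 0.6018, -0.0076,  0.22  ])}
```

```bash
cat > go.py <<'E'
import sys
from h import *
from scipy.spatial.transform import Rotation as Ro
# usage: go.py bx by z  (balance-frame TCP target, tool down, tool z = -balance x)
Q=(.5764,-.0052,-.0945)
def info(bx,by,z):
    s=r.sense(); x,y,th=Q; c,n=np.cos(th),np.sin(th)
    T=np.array([x+c*bx-n*by,y+n*bx+c*by,z]); Rt=np.array([[0,n,-c],[0,-c,-n],[-1,0,0]])
    Rc=np.array(s['ee_rot']); p=np.array(s['tcp_pos'])
    d=p-[x,y,0]; print('t',s['time_s'],'bal',np.round([c*d[0]+n*d[1],-n*d[0]+c*d[1],d[2]],4),'F',np.round(s['wrist_force'],1),'w',s['gripper_width'])
    print('t*',np.round(Rc.T@(T-p)/.75,4),'a*',np.round(Ro.from_matrix(Rc.T@Rt).as_rotvec()/np.pi,4),'joints',np.round(s['joints'],1))
if __name__=='__main__': info(*map(float,sys.argv[1:4]))
E
python3 go.py .058 0 .30; python3 -c "
from h import *
print(np.round(viewer.capture('wrist')['mount'],3))"
```

```text
t 1.2 bal [-0.4783  0.5684  0.2415] F [ 0.5 -0.2  0.2] w 0.9962239192653216
t* [-0.0779  0.6389 -0.823 ] a* [-0.0491  0.     -0.    ] joints [ 90.6  22.    0.5  -0.  -68.4 -14.8]
[[-0.001 -0.288  0.958 -0.143]
 [ 1.    -0.001  0.001  0.001]
 [ 0.001  0.958  0.288 -0.078]
 [ 0.     0.     0.     1.   ]]
```

>>> play_rows --commands '[{"fingers": 1, "tx": -0.08, "ty": 0.0, "tz": 0.0, "ax": -0.03, "ay": 0, "az": 0}, {"fingers": 1, "tx": -0.09, "ty": 0.03, "tz": -0.04, "ax": -0.049, "ay": 0, "az": 0}, {"fingers": 1, "tx": -0.09, "ty": 0.064, "tz": -0.082, "ax": -0.049, "ay": 0, "az": 0}, {"fingers": 1, "tx": -0.09, "ty": 0.096, "tz": -0.123, "ax": -0.049, "ay": 0, "az": 0}, {"fingers": 1, "tx": -0.09, "ty": 0.128, "tz": -0.165, "ax": -0.049, "ay": 0, "az": 0}]'

```text
time_s: 1.67
tcp_pos: [0.2508, 0.4809, 0.3098]
ee_rot: [[0.0, -0.094, -0.996], [0.002, -0.996, 0.094], [-1.0, -0.002, -0.0]]
wrist_force: [0.5, 0.2, -0.4]
gripper_width: 0.706
```

```bash
python3 go.py .058 0 .30
```

```text
t 1.6667 bal [-0.37    0.4532  0.3098] F [ 0.5  0.2 -0.4] w 0.705735514258414
t* [ 0.0122  0.6046 -0.5703] a* [ 0.0002 -0.      0.0005] joints [ 79.6  11.5  -4.6   0.  -73.8   5. ]
```

>>> play_rows --commands '[{"fingers": 1, "tx": 0, "ty": 0.039, "tz": -0.037, "ax": 0, "ay": 0, "az": 0}, {"fingers": 1, "tx": 0, "ty": 0.078, "tz": -0.074, "ax": 0, "ay": 0, "az": 0}, {"fingers": 1, "tx": 0, "ty": 0.117, "tz": -0.111, "ax": 0, "ay": 0, "az": 0}, {"fingers": 1, "tx": 0, "ty": 0.156, "tz": -0.148, "ax": 0, "ay": 0, "az": 0}, {"fingers": 1, "tx": 0, "ty": 0.195, "tz": -0.185, "ax": 0, "ay": 0, "az": 0}]'

```text
time_s: 2.08
tcp_pos: [0.3752, 0.3217, 0.3095]
ee_rot: [[0.001, -0.094, -0.996], [0.001, -0.996, 0.094], [-1.0, -0.001, -0.0]]
wrist_force: [0.7, 0.9, -0.1]
gripper_width: 0.32
```

>>> play_rows --commands '[{"fingers": 1, "tx": 0, "ty": 0.039, "tz": -0.037, "ax": 0, "ay": 0, "az": 0}, {"fingers": 1, "tx": 0, "ty": 0.078, "tz": -0.074, "ax": 0, "ay": 0, "az": 0}, {"fingers": 1, "tx": 0, "ty": 0.117, "tz": -0.111, "ax": 0, "ay": 0, "az": 0}, {"fingers": 1, "tx": 0, "ty": 0.156, "tz": -0.148, "ax": 0, "ay": 0, "az": 0}, {"fingers": 1, "tx": 0, "ty": 0.195, "tz": -0.185, "ax": 0, "ay": 0, "az": 0}]'

```text
time_s: 2.5
tcp_pos: [0.4996, 0.1629, 0.3095]
ee_rot: [[0.001, -0.094, -0.996], [0.001, -0.996, 0.094], [-1.0, -0.001, -0.001]]
wrist_force: [0.8, 0.2, 0.4]
gripper_width: 0.018
```

```bash
python3 go.py .058 0 .30
```

```text
t 2.5 bal [-0.0923  0.1601  0.3095] F [0.8 0.2 0.4] w 0.01779975552144748
t* [ 0.0127  0.2135 -0.2005] a* [-0.     -0.0002  0.0002] joints [ 35.8   9.8  -6.8   0.  -73.4  48.8]
```

>>> play_rows --commands '[{"fingers": 1, "tx": 0, "ty": 0.039, "tz": -0.037, "ax": 0, "ay": 0, "az": 0}, {"fingers": 1, "tx": 0, "ty": 0.078, "tz": -0.074, "ax": 0, "ay": 0, "az": 0}, {"fingers": 1, "tx": 0, "ty": 0.117, "tz": -0.111, "ax": 0, "ay": 0, "az": 0}, {"fingers": 1, "tx": 0, "ty": 0.15, "tz": -0.142, "ax": 0, "ay": 0, "az": 0}, {"fingers": 1, "tx": 0, "ty": 0.16, "tz": -0.152, "ax": 0, "ay": 0, "az": 0}]'

```text
time_s: 2.92
tcp_pos: [0.6028, 0.0309, 0.3083]
ee_rot: [[-0.0, -0.099, -0.995], [-0.001, -0.995, 0.099], [-1.0, 0.001, 0.0]]
wrist_force: [0.7, 1.0, 0.1]
gripper_width: 0.006
```

>>> play_rows --commands '[{"fingers": 1, "tx": 0, "ty": 0, "tz": 0, "ax": 0, "ay": 0, "az": 0}, {"fingers": 1, "tx": 0, "ty": 0, "tz": 0, "ax": 0, "ay": 0, "az": 0}]'

```text
time_s: 3.08
tcp_pos: [0.6007, 0.0343, 0.3086]
ee_rot: [[-0.001, -0.096, -0.995], [0.0, -0.995, 0.096], [-1.0, 0.0, 0.001]]
wrist_force: [-0.1, -0.6, 0.2]
gripper_width: 0.008
```

```bash
python3 go.py .058 0 .30
```

```text
t 3.0833 bal [0.0205 0.0416 0.3086] F [-0.1 -0.6  0.2] w 0.007848642557210218
t* [ 0.0114  0.0554 -0.0501] a* [-0.0005  0.0003 -0.    ] joints [ 18.7  17.7   3.5  -0.  -75.9  65.8]
```

>>> play_rows --commands '[{"fingers": 1, "tx": 0, "ty": 0.03, "tz": -0.027, "ax": 0, "ay": 0, "az": 0}, {"fingers": 1, "tx": 0, "ty": 0.055, "tz": -0.05, "ax": 0, "ay": 0, "az": 0}, {"fingers": 1, "tx": 0, "ty": 0.055, "tz": -0.05, "ax": 0, "ay": 0, "az": 0}, {"fingers": 1, "tx": 0.01, "ty": 0.055, "tz": -0.05, "ax": 0, "ay": 0, "az": 0}, {"fingers": 1, "tx": 0.01, "ty": 0.055, "tz": -0.05, "ax": 0, "ay": 0, "az": 0}]'

```text
time_s: 3.5
tcp_pos: [0.6329, -0.0087, 0.3001]
ee_rot: [[-0.003, -0.093, -0.996], [0.001, -0.996, 0.093], [-1.0, -0.0, 0.003]]
wrist_force: [-0.5, -0.3, -0.6]
gripper_width: 0.004
```

```bash
python3 go.py .058 0 .235
python3 - <<'E'
from h import *
s=r.sense(); w=viewer.capture('wrist'); p=viewer.capture('side'); save(w,'w1.png')
s['tcp_pos']=np.array(s['tcp_pos'])
for d in (0.0455,): 
    c,n=np.cos(-.0945),np.sin(-.0945)
    X=[[.5764+c*(-.026+.0515+a)-n*b,-.0052+n*(-.026+.0515+a)+c*b,.228] for a in(-.006,.006) for b in(-.05,.05)]
    print('bar top corners pred',proj(w,X,s).round())
a=cv2.resize(p['image'][120:300,220:420],(640,576)); b=w['image']
cv2.imwrite('pics/m1.png',cv2.cvtColor(np.vstack([cv2.resize(a[60:400],(480,255)),cv2.resize(b,(480,300))]),cv2.COLOR_RGB2BGR))
E
```

```text
t 3.5 bal [0.0566 0.0019 0.3001] F [-0.5 -0.3 -0.6] w 0.0041636300499577296
t* [ 0.0868  0.0025 -0.0021] a* [0.0003 0.0009 0.0001] joints [ 13.8  21.1   7.4  -0.1 -76.5  70.9]
bar top corners pred [[379. 254.]
 [259. 253.]
 [380. 240.]
 [258. 240.]]
```

View pics/m1.png

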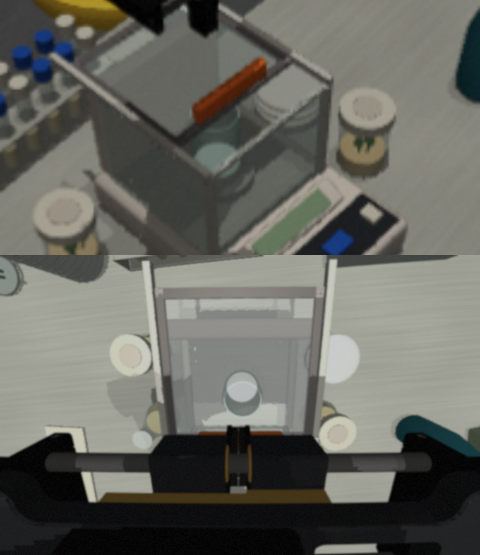

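The wrist view shows the bar at about row 240, columns 267–377, which matches the predicted row 240, columns 258–380. Descending behind the bar.

>>> play_rows --commands '[{"fingers": 1, "tx": 0.04, "ty": 0.002, "tz": 0, "ax": 0, "ay": 0, "az": 0}, {"fingers": 1, "tx": 0.07, "ty": 0.002, "tz": 0, "ax": 0, "ay": 0, "az": 0}, {"fingers": 1, "tx": 0.08, "ty": 0.002, "tz": 0, "ax": 0, "ay": 0, "az": 0}, {"fingers": 1, "tx": 0.088, "ty": 0.002, "tz": 0, "ax": 0, "ay": 0, "az": 0}, {"fingers": 1, "tx": 0.088, "ty": 0.002, "tz": 0, "ax": 0, "ay": 0, "az": 0}]'

```text
time_s: 4.02
tcp_pos: [0.6338, -0.0111, 0.2352]
ee_rot: [[-0.001, -0.094, -0.996], [-0.0, -0.996, 0.094], [-1.0, 0.001, 0.001]]
wrist_force: [-0.2, -0.2, -0.5]
gripper_width: 0.009
```

```bash
python3 go.py .058 0 .233
python3 - <<'E'
from h import *
p=viewer.capture('side')
cv2.imwrite('pics/m2.png',cv2.cvtColor(cv2.resize(p['image'][120:240,240:400],(640,480),interpolation=cv2.INTER_CUBIC),cv2.COLOR_RGB2BGR))
E
```

```text
t 4.0167 bal [ 0.0577 -0.0005  0.2352] F [-0.2 -0.2 -0.5] w 0.008750493704308405
t* [ 0.0029 -0.0006 -0.0004] a* [ 0.0002  0.0003 -0.0002] joints [ 13.6  23.2   1.3   0.  -68.2  71. ]
```

View pics/m2.png

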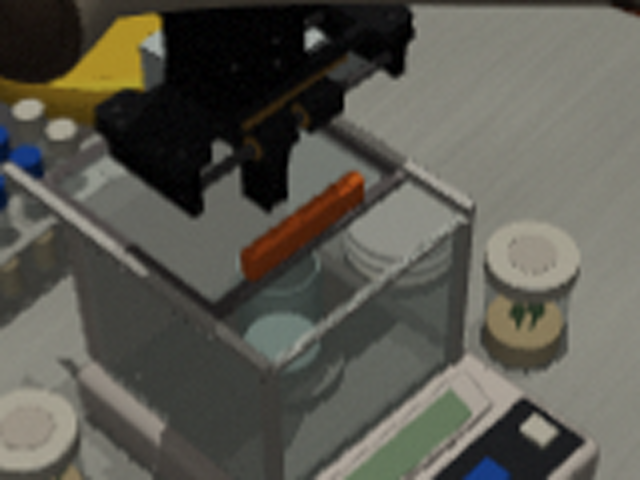

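The side view shows the shut fingers at about (265,190) in the crop, behind the bar, above the door and clear of both. Now I'll push gently.

>>> play_rows --commands '[{"fingers": 1, "tx": 0.0025, "ty": 0, "tz": 0.006, "ax": 0, "ay": 0, "az": 0}, {"fingers": 1, "tx": 0.0025, "ty": 0, "tz": 0.012, "ax": 0, "ay": 0, "az": 0}, {"fingers": 1, "tx": 0.0025, "ty": 0, "tz": 0.016, "ax": 0, "ay": 0, "az": 0}, {"fingers": 1, "tx": 0.0025, "ty": 0, "tz": 0.02, "ax": 0, "ay": 0, "az": 0}, {"fingers": 1, "tx": 0.0025, "ty": 0, "tz": 0.024, "ax": 0, "ay": 0, "az": 0}]'

```text
time_s: 4.48
tcp_pos: [0.6161, -0.0099, 0.2344]
ee_rot: [[0.001, -0.095, -0.996], [0.0, -0.996, 0.095], [-1.0, -0.0, -0.001]]
wrist_force: [1.1, 0.2, -0.3]
gripper_width: 0.009
```

>>> play_rows --commands '[{"fingers": 1, "tx": 0, "ty": 0, "tz": 0.004, "ax": 0, "ay": 0, "az": 0}, {"fingers": 1, "tx": 0, "ty": 0, "tz": 0.008, "ax": 0, "ay": 0, "az": 0}, {"fingers": 1, "tx": 0, "ty": 0, "tz": 0.012, "ax": 0, "ay": 0, "az": 0}, {"fingers": 1, "tx": 0, "ty": 0, "tz": 0.016, "ax": 0, "ay": 0, "az": 0}, {"fingers": 1, "tx": 0, "ty": 0, "tz": 0.02, "ax": 0, "ay": 0, "az": 0}]'

```text
time_s: 4.9
tcp_pos: [0.6013, -0.0085, 0.2341]
ee_rot: [[0.001, -0.095, -0.996], [-0.0, -0.996, 0.095], [-1.0, -0.0, -0.001]]
wrist_force: [1.5, -0.7, 1.7]
gripper_width: 0.002
```

```bash
python3 go.py -.0105 0 .233
```

```text
t 4.9 bal [ 0.0251 -0.0009  0.2341] F [ 1.5 -0.7  1.7] w 0.0023793387345616757
t* [ 0.0014 -0.0012  0.0475] a* [-0.0001 -0.0003  0.    ] joints [ 14.6  20.   -3.7   0.  -66.2  70. ]
```

>>> play_rows --commands '[{"fingers": 1, "tx": 0, "ty": 0, "tz": 0.004, "ax": 0, "ay": 0, "az": 0}, {"fingers": 1, "tx": 0, "ty": 0, "tz": 0.008, "ax": 0, "ay": 0, "az": 0}, {"fingers": 1, "tx": 0, "ty": 0, "tz": 0.012, "ax": 0, "ay": 0, "az": 0}, {"fingers": 1, "tx": 0, "ty": 0, "tz": 0.016, "ax": 0, "ay": 0, "az": 0}, {"fingers": 1, "tx": 0, "ty": 0, "tz": 0.02, "ax": 0, "ay": 0, "az": 0}]'

```text
time_s: 5.32
tcp_pos: [0.586, -0.007, 0.2337]
ee_rot: [[0.0, -0.095, -0.996], [-0.0, -0.996, 0.095], [-1.0, 0.0, -0.0]]
wrist_force: [1.4, -0.2, 1.4]
gripper_width: 0.006
```

>>> play_rows --commands '[{"fingers": 1, "tx": 0, "ty": 0, "tz": 0.003, "ax": 0, "ay": 0, "az": 0}, {"fingers": 1, "tx": 0, "ty": 0, "tz": 0.006, "ax": 0, "ay": 0, "az": 0}, {"fingers": 1, "tx": 0, "ty": 0, "tz": 0.009, "ax": 0, "ay": 0, "az": 0}, {"fingers": 1, "tx": 0, "ty": 0, "tz": 0.011, "ax": 0, "ay": 0, "az": 0}, {"fingers": 1, "tx": 0, "ty": 0, "tz": 0.013, "ax": 0, "ay": 0, "az": 0}]'

```text
time_s: 5.73
tcp_pos: [0.5764, -0.0062, 0.2336]
ee_rot: [[-0.0, -0.095, -0.996], [-0.0, -0.996, 0.095], [-1.0, 0.0, 0.0]]
wrist_force: [1.6, -0.9, 0.5]
gripper_width: 0.004
```

```bash
cat > meas.py <<'E'
from fit import *
for n,roi in(('side',(290,400,150,290)),('top',(260,360,190,285))):
    p=viewer.capture(n); B=blobs(p,roi)
    if 'orange' in B: print(n,B['orange'][0].round(1),B['orange'][1],[ (d,proj(p,model((.5764,-.0052,-.0945,d))['orange'])[0].round(1)) for d in(0,.005,.015)])
    save(p,n+'m.png')
E
python3 go.py -.0105 0 .233; python3 meas.py
```

```text
t 5.7333 bal [ 1.000e-04 -1.000e-03  2.336e-01] F [ 1.6 -0.9  0.5] w 0.003770639087681961
t* [ 0.0008 -0.0013  0.0141] a* [-0.0001  0.0001 -0.    ] joints [ 15.5  17.7  -7.3  -0.  -65.1  69.1]
side [333.6 177. ] [326 171  16  14  46] [(0, array([329.5, 184.3])), (0.005, array([328. , 183.2])), (0.015, array([325.1, 181.1]))]
top [300. 212.] [300 212   1   1   1] [(0, array([319.2, 217.6])), (0.005, array([319.5, 215.6])), (0.015, array([320.1, 211.6]))]
```

>>> play_rows --commands '[{"fingers": 1, "tx": 0, "ty": 0, "tz": 0.002, "ax": 0, "ay": 0, "az": 0}, {"fingers": 1, "tx": 0, "ty": 0, "tz": 0.004, "ax": 0, "ay": 0, "az": 0}, {"fingers": 1, "tx": 0, "ty": 0, "tz": 0.006, "ax": 0, "ay": 0, "az": 0}, {"fingers": 1, "tx": 0, "ty": 0, "tz": 0.0075, "ax": 0, "ay": 0, "az": 0}, {"fingers": 1, "tx": 0, "ty": 0, "tz": 0.009, "ax": 0, "ay": 0, "az": 0}]'

```text
time_s: 6.25
tcp_pos: [0.5697, -0.0055, 0.2335]
ee_rot: [[-0.0, -0.095, -0.996], [-0.0, -0.996, 0.095], [-1.0, 0.0, 0.0]]
wrist_force: [1.0, -1.1, -0.3]
gripper_width: 0.003
```

>>> play_rows --commands '[{"fingers": 1, "tx": 0, "ty": 0, "tz": 0.001, "ax": 0, "ay": 0, "az": 0}, {"fingers": 1, "tx": 0, "ty": 0, "tz": 0.002, "ax": 0, "ay": 0, "az": 0}]'

```text
time_s: 6.42
tcp_pos: [0.5682, -0.0054, 0.2335]
ee_rot: [[-0.0, -0.095, -0.995], [-0.0, -0.995, 0.095], [-1.0, 0.0, 0.0]]
wrist_force: [1.6, -0.1, -1.0]
gripper_width: 0.011
```

>>> play_rows --commands '[{"fingers": 1, "tx": 0, "ty": 0, "tz": 0.001, "ax": 0, "ay": 0, "az": 0}, {"fingers": 1, "tx": 0, "ty": 0, "tz": 0.002, "ax": 0, "ay": 0, "az": 0}]'

```text
time_s: 6.58
tcp_pos: [0.5677, -0.0053, 0.2336]
ee_rot: [[0.002, -0.095, -0.996], [-0.0, -0.996, 0.095], [-1.0, -0.0, -0.002]]
wrist_force: [5.4, -3.4, -3.1]
gripper_width: 0.004
```

>>> play_rows --commands '[{"fingers": 1, "tx": 0, "ty": 0, "tz": 0.001, "ax": 0, "ay": 0, "az": 0}, {"fingers": 1, "tx": 0, "ty": 0, "tz": 0.002, "ax": 0, "ay": 0, "az": 0}]'

```text
time_s: 6.75
tcp_pos: [0.5676, -0.0053, 0.2337]
ee_rot: [[0.005, -0.094, -0.996], [-0.0, -0.996, 0.094], [-1.0, -0.0, -0.005]]
wrist_force: [9.3, -4.3, -5.5]
gripper_width: 0.008
```

The finger has stopped and the force has risen to about 10 N, which is the stop. It's within 2 mm of the predicted shut position. Backing off, lifting, then checking.

>>> play_rows --commands '[{"fingers": 1, "tx": 0, "ty": 0, "tz": 0, "ax": 0, "ay": 0, "az": 0}, {"fingers": 1, "tx": 0, "ty": 0, "tz": -0.012, "ax": 0, "ay": 0, "az": 0}, {"fingers": 1, "tx": 0, "ty": 0, "tz": -0.024, "ax": 0, "ay": 0, "az": 0}, {"fingers": 1, "tx": -0.05, "ty": 0, "tz": -0.024, "ax": 0, "ay": 0, "az": 0}, {"fingers": 1, "tx": -0.1, "ty": 0, "tz": -0.024, "ax": 0, "ay": 0, "az": 0}]'

```text
time_s: 7.17
tcp_pos: [0.5824, -0.0069, 0.3066]
ee_rot: [[-0.009, -0.095, -0.995], [-0.001, -0.995, 0.095], [-1.0, 0.002, 0.009]]
wrist_force: [1.9, -0.3, 0.7]
gripper_width: 0.005
```

```bash
python3 go.py -.25 -.02 .30; python3 meas.py
python3 - <<'E'
import cv2
p=cv2.imread('pics/sidem.png'); cv2.imwrite('pics/m3.png',cv2.resize(p[120:300,240:480],(800,600),interpolation=cv2.INTER_CUBIC))
E
```

```text
t 7.1667 bal [ 0.0061 -0.0011  0.3066] F [ 1.9 -0.3  0.7] w 0.005276589128073558
t* [0.0119 0.0254 0.3414] a* [-0.0002  0.0028 -0.0007] joints [ 15.2  16.    0.9  -0.1 -75.5  69.3]
side [330.4 183.6] [316 173  29  23 126] [(0, array([329.5, 184.3])), (0.005, array([328. , 183.2])), (0.015, array([325.1, 181.1]))]
top [319.8 217.1] [300 213  40  10 134] [(0, array([319.2, 217.6])), (0.005, array([319.5, 215.6])), (0.015, array([320.1, 211.6]))]
```

View pics/m3.png

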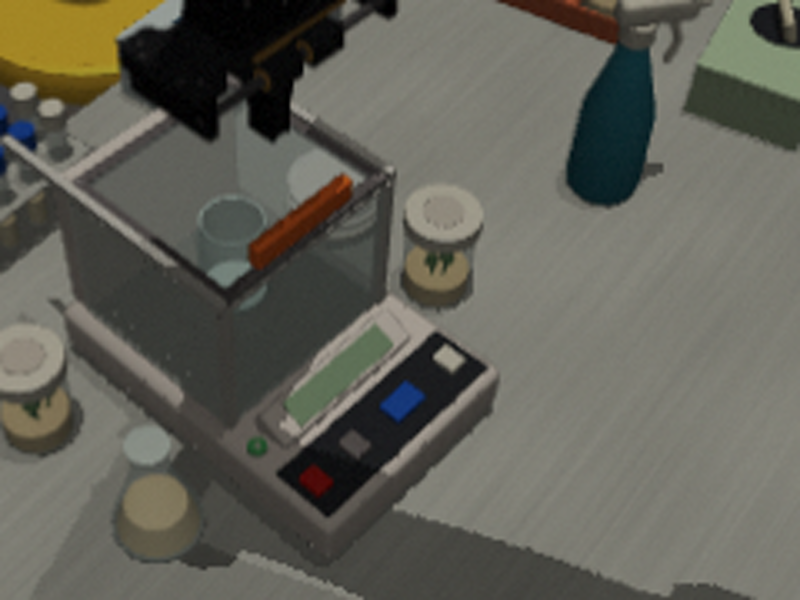

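The door is shut: the bar sits at the d=0 prediction in both views (side 330,184; top 320,217). The jar is still upright. Next I'll refit with the bar's position as the d=0 reference and move over the key, tilted 15° so the wrist camera clears the shield.

>>> play_rows --commands '[{"fingers": 1, "tx": 0, "ty": 0.006, "tz": 0.045, "ax": 0, "ay": 0.03, "az": 0}, {"fingers": 1, "tx": 0, "ty": 0.012, "tz": 0.09, "ax": 0, "ay": 0.06, "az": 0}, {"fingers": 1, "tx": 0, "ty": 0.018, "tz": 0.13, "ax": 0, "ay": 0.083, "az": 0}, {"fingers": 1, "tx": 0, "ty": 0.025, "tz": 0.163, "ax": 0, "ay": 0.083, "az": 0}, {"fingers": 1, "tx": 0, "ty": 0.025, "tz": 0.163, "ax": 0, "ay": 0.083, "az": 0}]'

```text
time_s: 7.68
tcp_pos: [0.4545, -0.015, 0.3082]
ee_rot: [[0.254, -0.094, -0.962], [-0.024, -0.996, 0.091], [-0.967, -0.0, -0.256]]
wrist_force: [0.6, 0.4, 0.7]
gripper_width: 0.007
```

```bash
sed -i 's/^    s=r.sense(); x,y,th=Q.*/    s=r.sense(); x,y,th=Q; c,n=np.cos(th),np.sin(th); TI=Ro.from_euler("y",15,degrees=True).as_matrix()/; s/\[-1,0,0\]\])/[-1,0,0]])@TI/' go.py
python3 - <<'E'
from fit import *
P={n:viewer.capture(n) for n in('side','top')}
B={'top':blobs(P['top'],(260,360,205,285)),'side':blobs(P['side'],(290,400,150,290))}
for n in B:
    for k,v in B[n].items(): print(n,k,v[0].round(1),v[1])
for ns in(['top'],['side'],['top','side']):
    res=lambda q:np.concatenate([(proj(P[n],model([*q,0])[k])[0]-v[0]) for n in ns for k,v in B[n].items() if v[1][4]>15])
    o=least_squares(res,[.58,0,-.1]); print(ns,o.x.round(4),res(o.x).round(1))
E
python3 go.py -.117 -.02 .12
```

```text
top orange [318.4 216.3] [299 213  41  10  85]
side red [334.1 263.3] [330 260   9   8  47]
side orange [327.4 185.5] [315 175  26  21 135]
['top'] [ 0.5795 -0.0034 -0.0999] [-0. -0.]
['side'] [ 0.579   0.0018 -0.0371] [ 0.   0.4 -0.  -0.4]
['top', 'side'] [ 5.792e-01 -1.000e-04 -4.550e-02] [-0.7  0.1 -0.  -0.1  0.3 -0.9]
t 7.7833 bal [-0.1157 -0.0196  0.3096] F [ 0.8 -0.   0.5] w 0.008335963607830059
t* [0.2437 0.0008 0.0672] a* [ 0.     -0.0001  0.0003] joints [ 23.2  -4.9 -27.    8.7 -55.   57.3]
```

The arm now hides the keys from both cameras, so that refit is unreliable. The first fit (all features, residual under 1 px) stands. Descending towards the key.

>>> play_rows --commands '[{"fingers": 1, "tx": 0.05, "ty": 0, "tz": 0.0135, "ax": 0, "ay": 0, "az": 0}, {"fingers": 1, "tx": 0.1, "ty": 0, "tz": 0.027, "ax": 0, "ay": 0, "az": 0}, {"fingers": 1, "tx": 0.15, "ty": 0, "tz": 0.041, "ax": 0, "ay": 0, "az": 0}, {"fingers": 1, "tx": 0.2, "ty": 0, "tz": 0.055, "ax": 0, "ay": 0, "az": 0}, {"fingers": 1, "tx": 0.243, "ty": 0, "tz": 0.067, "ax": 0, "ay": 0, "az": 0}]'

```text
time_s: 8.2
tcp_pos: [0.4594, -0.0132, 0.1176]
ee_rot: [[0.256, -0.095, -0.962], [-0.024, -0.995, 0.092], [-0.966, -0.001, -0.257]]
wrist_force: [1.6, -0.8, 0.3]
gripper_width: 0.005
```

>>> play_rows --commands '[{"fingers": 1, "tx": 0, "ty": 0, "tz": 0, "ax": 0, "ay": 0, "az": 0}]'

```text
time_s: 8.28
tcp_pos: [0.4543, -0.0158, 0.1128]
ee_rot: [[0.241, -0.096, -0.966], [-0.031, -0.995, 0.092], [-0.97, 0.007, -0.243]]
wrist_force: [-0.6, -1.4, -0.3]
gripper_width: 0.004
```

```bash
python3 go.py -.116 -.02 .088; python3 meas.py
python3 - <<'E'
import cv2
p=cv2.imread('pics/sidem.png'); cv2.imwrite('pics/m4.png',cv2.resize(p[160:295,280:460],(800,600),interpolation=cv2.INTER_CUBIC))
E
```

```text
t 8.2833 bal [-0.1205 -0.0221  0.1128] F [-0.6 -1.4 -0.3] w 0.004026897781892463
t* [ 0.0335 -0.003   0.0022] a* [-0.0001  0.0051 -0.0025] joints [ 22.    8.5 -49.   19.2 -21.2  45.2]
side [329.3 184.1] [315 172  30  24 158] [(0, array([329.5, 184.3])), (0.005, array([328. , 183.2])), (0.015, array([325.1, 181.1]))]
top [319.7 216.2] [299 213  41  10  70] [(0, array([319.2, 217.6])), (0.005, array([319.5, 215.6])), (0.015, array([320.1, 211.6]))]
```

View pics/m4.png

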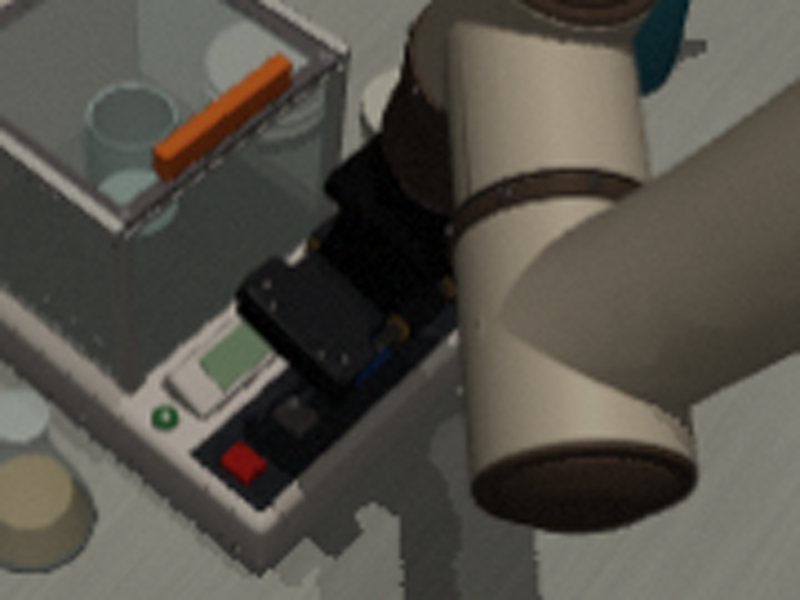

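Joint 5 is close to its limit with this tilt, so I'll reduce it to 7°. The camera still clears the shield there.

```bash
sed -i 's/"y",15/"y",7/' go.py; python3 go.py -.113 -.02 .10
```

```text
t 8.3833 bal [-0.1158 -0.0197  0.1191] F [-0.3 -0.1  0.3] w 0.004749456707055091
t* [0.0256 0.0004 0.0029] a* [-0.     -0.0433 -0.0007] joints [ 22.1   8.1 -48.5  19.1 -21.4  45.4]
```

>>> play_rows --commands '[{"fingers": 1, "tx": 0.0, "ty": 0, "tz": 0, "ax": 0, "ay": -0.015, "az": 0}, {"fingers": 1, "tx": 0.0, "ty": 0, "tz": 0, "ax": 0, "ay": -0.03, "az": 0}, {"fingers": 1, "tx": 0.01, "ty": 0, "tz": 0.001, "ax": 0, "ay": -0.043, "az": 0}, {"fingers": 1, "tx": 0.02, "ty": 0, "tz": 0.003, "ax": 0, "ay": -0.043, "az": 0}, {"fingers": 1, "tx": 0.02, "ty": 0, "tz": 0.003, "ax": 0, "ay": -0.043, "az": 0}]'

```text
time_s: 8.8
tcp_pos: [0.4618, -0.0133, 0.1055]
ee_rot: [[0.128, -0.096, -0.987], [-0.011, -0.995, 0.095], [-0.992, -0.002, -0.128]]
wrist_force: [-0.5, 1.4, -0.7]
gripper_width: 0.007
```

```bash
python3 go.py -.113 -.02 .087;  python3 - <<'E'
from h import *
a=viewer.capture('side'); b=viewer.capture('top'); w=viewer.capture('wrist')
im=np.vstack([np.hstack([cv2.resize(a['image'][190:290,300:430],(390,300)),cv2.resize(b['image'][180:290,250:393],(390,300))]),np.hstack([cv2.resize(w['image'],(480,300)),np.zeros((300,300,3),np.uint8)])])
save(a,'m5.png',im)
E
python3 go.py -.113 -.02 .087
```

```text
t 8.8 bal [-0.1133 -0.0188  0.1055] F [-0.5  1.4 -0.7] w 0.0072907718895179096
t* [0.0245 0.0016 0.0028] a* [-0.0004 -0.0021  0.0005] joints [ 20.6  12.4 -39.6   6.  -31.5  59. ]
t 8.95 bal [-0.1152 -0.0197  0.1052] F [ 0.8  0.6 -0.1] w 0.004002808137941245
t* [0.0244 0.0004 0.0001] a* [-0.     -0.0014  0.0001] joints [ 20.6  12.3 -39.8   6.1 -31.6  59. ]
```

View pics/m5.png

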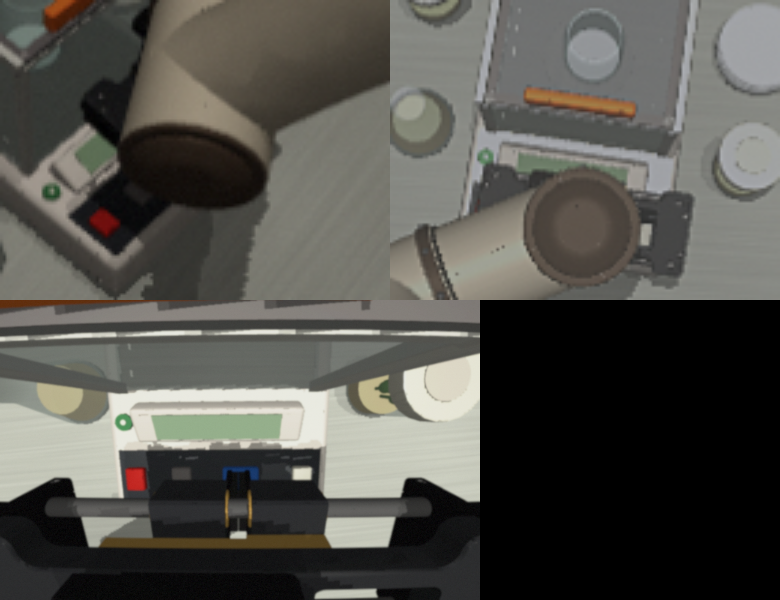

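Run:
```python
from fit import *
s=r.sense(); w=viewer.capture('wrist'); B=blobs(w,(140,440,180,280)); x,y,th=.5764,-.0052,-.0945; c,n=np.cos(th),np.sin(th)
f=lambda X:np.round([c*(X[0]-x)+n*(X[1]-y),-n*(X[0]-x)+c*(X[1]-y)],4)
for k in('red','blue'):
    if k in B: b=B[k]; print(k,b[0].round(1),b[1],f(at_z(w,b[0],.062,s)),'topleft',f(at_z(w,b[1][:2],.062,s)),'topright',f(at_z(w,[b[1][0]+b[1][2],b[1][1]],.062,s)))
```

```text
red [180.8 237.9] [167 223  28  31 784] [-0.1186  0.0768] topleft [-0.1078  0.0858] topright [-0.1077  0.0658]
blue [324.4 228.7] [297 223  47  16 305] [-0.1118 -0.025 ] topleft [-0.1077 -0.0059] topright [-0.1077 -0.0387]
```

The wrist view shows the blue key just ahead of the fingers and centred. Measured, it sits at balance y ≈ -0.022 and x matches within 1 mm. Now pressing slowly.

>>> play_rows --commands '[{"fingers": 1, "tx": 0.006, "ty": 0.003, "tz": 0, "ax": 0, "ay": 0, "az": 0}, {"fingers": 1, "tx": 0.012, "ty": 0.003, "tz": 0, "ax": 0, "ay": 0, "az": 0}, {"fingers": 1, "tx": 0.018, "ty": 0.003, "tz": 0, "ax": 0, "ay": 0, "az": 0}, {"fingers": 1, "tx": 0.022, "ty": 0.003, "tz": 0, "ax": 0, "ay": 0, "az": 0}, {"fingers": 1, "tx": 0.024, "ty": 0.003, "tz": 0, "ax": 0, "ay": 0, "az": 0}]'

```text
time_s: 9.42
tcp_pos: [0.4616, -0.0165, 0.0859]
ee_rot: [[0.123, -0.095, -0.988], [-0.012, -0.996, 0.094], [-0.992, 0.001, -0.124]]
wrist_force: [-0.1, -0.3, 0.5]
gripper_width: 0.005
```

```bash
python3 go.py -.113 -.022 .082
```

```text
t 9.4167 bal [-0.1132 -0.0221  0.0859] F [-0.1 -0.3  0.5] w 0.005137261473216342
t* [ 0.0052 -0.0001  0.0004] a* [-0.0001 -0.0007 -0.0002] joints [ 20.1  14.4 -40.9   6.5 -28.4  58.9]
```

>>> play_rows --commands '[{"fingers": 1, "tx": 0.0015, "ty": 0, "tz": 0, "ax": 0, "ay": 0, "az": 0}, {"fingers": 1, "tx": 0.003, "ty": 0, "tz": 0, "ax": 0, "ay": 0, "az": 0}]'

```text
time_s: 9.58
tcp_pos: [0.4624, -0.0163, 0.0843]
ee_rot: [[0.125, -0.095, -0.988], [-0.012, -0.996, 0.094], [-0.992, 0.0, -0.125]]
wrist_force: [0.2, -0.4, 0.1]
gripper_width: 0.004
```

>>> play_rows --commands '[{"fingers": 1, "tx": 0.0015, "ty": 0, "tz": 0, "ax": 0, "ay": 0, "az": 0}, {"fingers": 1, "tx": 0.003, "ty": 0, "tz": 0, "ax": 0, "ay": 0, "az": 0}]'

```text
time_s: 9.75
tcp_pos: [0.4627, -0.0164, 0.0822]
ee_rot: [[0.125, -0.095, -0.988], [-0.012, -0.996, 0.094], [-0.992, 0.0, -0.125]]
wrist_force: [-0.8, -0.0, 1.8]
gripper_width: 0.008
```

>>> play_rows --commands '[{"fingers": 1, "tx": 0.001, "ty": 0, "tz": 0, "ax": 0, "ay": 0, "az": 0}, {"fingers": 1, "tx": 0.002, "ty": 0, "tz": 0, "ax": 0, "ay": 0, "az": 0}]'

```text
time_s: 9.92
tcp_pos: [0.4627, -0.0164, 0.0808]
ee_rot: [[0.125, -0.095, -0.988], [-0.012, -0.995, 0.094], [-0.992, 0.0, -0.125]]
wrist_force: [-1.9, 1.2, 3.0]
gripper_width: 0.004
```

Contact is where predicted, at z ≈ 0.0825. Continuing in small steps to the stop.

>>> play_rows --commands '[{"fingers": 1, "tx": 0.001, "ty": 0, "tz": 0, "ax": 0, "ay": 0, "az": 0}, {"fingers": 1, "tx": 0.002, "ty": 0, "tz": 0, "ax": 0, "ay": 0, "az": 0}]'

```text
time_s: 10.08
tcp_pos: [0.4627, -0.0164, 0.0793]
ee_rot: [[0.124, -0.095, -0.988], [-0.012, -0.995, 0.094], [-0.992, 0.0, -0.125]]
wrist_force: [-2.0, 1.7, 3.1]
gripper_width: 0.007
```

>>> play_rows --commands '[{"fingers": 1, "tx": 0.001, "ty": 0, "tz": 0, "ax": 0, "ay": 0, "az": 0}, {"fingers": 1, "tx": 0.002, "ty": 0, "tz": 0, "ax": 0, "ay": 0, "az": 0}]'

```text
time_s: 10.25
tcp_pos: [0.4629, -0.0165, 0.0783]
ee_rot: [[0.124, -0.095, -0.988], [-0.012, -0.996, 0.094], [-0.992, 0.0, -0.125]]
wrist_force: [-8.3, 4.4, 17.7]
gripper_width: 0.004
```

>>> play_rows --commands '[{"fingers": 1, "tx": 0.001, "ty": 0, "tz": 0, "ax": 0, "ay": 0, "az": 0}, {"fingers": 1, "tx": 0.001, "ty": 0, "tz": 0, "ax": 0, "ay": 0, "az": 0}]'

```text
time_s: 10.42
tcp_pos: [0.4629, -0.0164, 0.0783]
ee_rot: [[0.124, -0.094, -0.988], [-0.012, -0.996, 0.094], [-0.992, 0.001, -0.125]]
wrist_force: [-8.5, 3.9, 17.1]
gripper_width: 0.008
```

The force jumped to 17 N with no further travel, so the key is on its hard stop after about 4 mm. Releasing and withdrawing straight up.

>>> play_rows --commands '[{"fingers": 1, "tx": -0.003, "ty": 0, "tz": 0, "ax": 0, "ay": 0, "az": 0}, {"fingers": 1, "tx": -0.007, "ty": 0, "tz": 0, "ax": 0, "ay": 0, "az": 0}, {"fingers": 1, "tx": -0.015, "ty": 0, "tz": 0, "ax": 0, "ay": 0, "az": 0}, {"fingers": 1, "tx": -0.04, "ty": 0, "tz": 0, "ax": 0, "ay": 0, "az": 0}, {"fingers": 1, "tx": -0.07, "ty": 0, "tz": 0, "ax": 0, "ay": 0, "az": 0}]'

```text
time_s: 10.83
tcp_pos: [0.4558, -0.0162, 0.1285]
ee_rot: [[0.121, -0.095, -0.988], [-0.013, -0.995, 0.094], [-0.993, 0.001, -0.122]]
wrist_force: [0.0, -1.0, 0.0]
gripper_width: 0.005
```

>>> play_rows --commands '[{"fingers": 1, "tx": -0.05, "ty": 0, "tz": 0.0, "ax": 0, "ay": 0, "az": 0}, {"fingers": 1, "tx": -0.1, "ty": 0, "tz": 0, "ax": 0, "ay": 0, "az": 0}, {"fingers": 1, "tx": -0.15, "ty": 0, "tz": 0, "ax": 0, "ay": 0, "az": 0}, {"fingers": 1, "tx": -0.2, "ty": 0, "tz": 0, "ax": 0, "ay": 0, "az": 0}, {"fingers": 1, "tx": -0.2, "ty": 0, "tz": 0, "ax": 0, "ay": 0, "az": 0}]'

```text
time_s: 11.25
tcp_pos: [0.4415, -0.0134, 0.2864]
ee_rot: [[0.141, -0.093, -0.986], [-0.008, -0.996, 0.093], [-0.99, -0.005, -0.142]]
wrist_force: [0.7, 0.3, 0.3]
gripper_width: 0.004
```

>>> play_rows --commands '[{"fingers": 1, "tx": 0, "ty": -0.05, "tz": 0.0, "ax": 0, "ay": 0, "az": 0}, {"fingers": 1, "tx": 0, "ty": -0.1, "tz": 0, "ax": 0, "ay": 0, "az": 0}, {"fingers": 1, "tx": 0, "ty": -0.15, "tz": 0, "ax": 0, "ay": 0, "az": 0}, {"fingers": 1, "tx": 0, "ty": -0.2, "tz": 0, "ax": 0, "ay": 0, "az": 0}, {"fingers": 1, "tx": 0, "ty": -0.2, "tz": 0, "ax": 0, "ay": 0, "az": 0}]'

```text
time_s: 11.67
tcp_pos: [0.4534, 0.1401, 0.2778]
ee_rot: [[0.127, -0.089, -0.988], [-0.01, -0.996, 0.089], [-0.992, -0.001, -0.127]]
wrist_force: [-0.2, 0.5, -0.6]
gripper_width: 0.007
```

```bash
python3 go.py -.113 -.022 .082; python3 meas.py
python3 - <<'E'
import cv2,numpy as np
p=cv2.imread('pics/sidem.png');q=cv2.imread('pics/topm.png')
cv2.imwrite('pics/m6.png',np.vstack([cv2.resize(x,(480,300),interpolation=cv2.INTER_CUBIC) for x in(p[140:300,230:486],q[120:310,210:514])]))
E
```

```text
t 11.6667 bal [-0.1362  0.1331  0.2778] F [-0.2  0.5 -0.6] w 0.006560554905965875
t* [0.2625 0.2072 0.0036] a* [ 0.0015 -0.0017  0.0006] joints [ 40.1   2.2 -22.6   5.9 -60.1  42.1]
top [319.1 216.1] [299 213  41  10  69] [(0, array([319.2, 217.6])), (0.005, array([319.5, 215.6])), (0.015, array([320.1, 211.6]))]
```

View pics/m6.png

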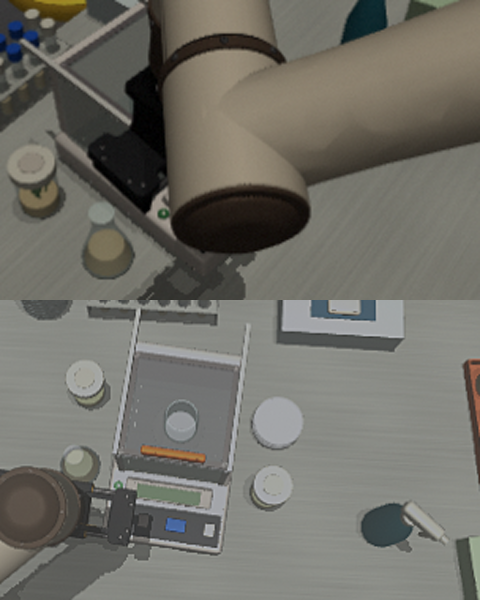

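The top view shows the bar still at the front edge with the same bounding box as right after shutting. The jar is upright on the pan, the keys look normal and the arm is clear. I'll let it settle and hand in.

>>> play_rows --commands '[{"fingers": 1, "tx": 0, "ty": 0, "tz": 0, "ax": 0, "ay": 0, "az": 0}, {"fingers": 1, "tx": 0, "ty": 0, "tz": 0, "ax": 0, "ay": 0, "az": 0}, {"fingers": 1, "tx": 0, "ty": 0, "tz": 0, "ax": 0, "ay": 0, "az": 0}]'

```text
time_s: 12.02
tcp_pos: [0.4521, 0.1342, 0.278]
ee_rot: [[0.125, -0.096, -0.987], [-0.012, -0.995, 0.096], [-0.992, -0.0, -0.125]]
wrist_force: [0.1, 0.1, -0.4]
gripper_width: 0.008
```

```bash
python3 -c "
from h import *
s=r.sense(); print(s['time_s'],s['wrist_force']); print(job.finish_job())"
```

```text
12.0167 [ 0.05157894  0.10352681 -0.42822178]
the job is handed in; nothing more can be done
None
```

I shut the draft shield's door and then pressed and released the blue tare key. The job was handed in at 12.0 s; no verdict was reported.

- **Door:** I pushed the bar forward with shut fingertips from behind until it met the stop, at about 10 N. Afterwards both cameras showed the bar within about 1 px of its predicted shut position. In the last top view its bounding box was within a pixel of where it was just after shutting.
- **Tare key:** I pressed it in small steps. Contact came at the predicted height, and after about 4 mm of travel it met its hard stop at about 20 N in total. I then let it go and moved the arm clear; the wrist force read about 0.4 N at hand-in.
- **Surroundings:** in the last top view the jar stands upright on the pan, and the glassware and spray bottle look undisturbed.

Checks that failed or were incomplete:
- **Balance position refit:** the refit after shutting the door failed because the arm hid the keys, so I kept the first fit. The wrist camera agreed with that fit to about 1 mm in x and 2–3 mm in y, and I corrected for the y difference.
- **Last side view:** the arm blocked the bar there, so the final door check rests on the top view alone.
- **Key coming up:** I saw this only in the top view, which cannot show its height; I did not measure its travel.
- **Forceps and red key:** the forceps were outside the last pictures. The arm partly hid the red key in the last top view, though the fingers never went near it.

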